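# Shut the fittings box and pin its locking sleeve

### The job

Lower the open lid of the steel fittings box until it is fully shut, without slamming it. Then lock it: grip the knob of the spring plunger, pull the pin up out of its hole, slide the sleeve along its rail to the next hole so that its tongue lies over the lid's tab, and let the pin go fully down into that hole. Finish while still gripping the knob, holding the pin down in the hole, and leave everything else on the bench where it is.

Things in the scene. Friction and masses are not known exactly. Their poses are not given: they have to be found in the camera images.
- fixture: Open grey steel box and locking rail on a bolted base plate (x -170..100, y +-115 mm). Origin: on the table under the box's centre; +x to the lid's hinge, +y the way the sleeve must slide. Box 150 (x) x 200 (y) mm, rim 60 mm up. Rail along y at x = -125 mm, 32 mm wide, top 50 mm up, square-cut holes (13 mm along y) at y = -40, 0, +40 mm; end blocks 56 mm high at y = +-106 mm
- lid_hinge (a point): Middle of the lid's hinge line, on the box's far rim: x = +75 mm, y = 0, z = 60 mm of the fixture. Fixed; its axes are those of the fixture; the hinge line runs along y
- lid (a joint): Lid's opening angle in rad: 0 shut flat on the box, positive with the front edge raised (1.57 upright). Starts between 0.7 and 1.15. Stiff friction hinge: it stays where it is left and takes about 1 to 5 N at the front edge to push down
- lid_edge (a point): Middle of the lid's front edge, on its outer (upper) face, 150 mm from the hinge line. The lid is a plain aluminium plate 154 x 200 mm, 4 mm thick, no handle; a tab 24 mm wide sticks out 19 mm farther in the middle of this edge. x axis: in the lid, from this edge to the hinge; z axis: outward normal
- sleeve (a joint): Steel sleeve's position along the rail in m, along the fixture's +y. 0: first hole (start); 0.040: next hole, tongue over the lid's tab; 0.080: last hole; stops at -0.004, 0.084. Sleeve 46 (x) x 50 (y) mm; its tongue, a plate 26 mm wide on top, reaches towards the box (top 73 mm above the table). 1.5 N of friction with the pin out; with the pin in a hole it is locked, +-1.5 mm play
- plunger (a joint): Spring plunger's height in m: 0 pin fully down in a hole; over 0.011 the pin (10 mm thick, round tip) clears the rail; stop at 0.017. A spring pulls it down with 5 N at 0 and 9 N at the top; let down between holes, the pin rests on the rail at about 0.011
- knob: Plunger's black knob on top of the sleeve: upright cylinder, 30 mm diameter, 22 mm tall; origin at its centre, 105 mm above the table with the pin down, over the rail's middle line (at the start over the first hole). Under it a 12 mm stem and 13 mm of free height down to a 22 mm collar (top 81 mm above the table). Rises with the plunger, moves with the sleeve
- next_hole (a point): Mouth of the middle hole of the rail, on the rail's top face, 50 mm above the table: the hole where the pin must end (40 mm from the first one along the fixture's +y). Fixed; axes those of the fixture
- fitting_a: Bystander, not to be moved: brass fitting 32 mm tall, standing inside the box. Origin at its underside
- fitting_b: Bystander, not to be moved: brass fitting 32 mm tall, standing inside the box. Origin at its underside
- scriber: Bystander, not to be moved: screwdriver, about 200 mm long, lying on the table to the box's left (+y side). Origin at its underside
- wood_block: Bystander, not to be moved: wood offcut 130 x 60 x 35 mm lying to the box's right (-y side). Origin at its underside
- wash_bottle: Bystander, not to be moved: white squeeze bottle, 68 mm wide, 205 mm tall with its spout. Origin at its underside
- mug: Bystander, not to be moved: white mug, 80 mm wide, 90 mm tall. Origin at its underside
- paper_roll: Bystander, not to be moved: standing roll of pale blue shop towel, 120 mm wide, 220 mm tall. Origin at its underside
- drill: Bystander, not to be moved: cordless drill standing on its battery, about 190 mm tall. Origin at its underside

How it is judged (in metres and radians):
On the way, in this order (a step that is already met when the one before it is completed fails the run):
1. the lid is fully shut, while the sleeve is still pinned in the first hole (value of joint lid below 0.035 rad and value of joint sleeve below 0.008 m and value of joint plunger below 0.004 m), for 0.2 s.
2. the pin is pulled up by the knob, out of the first hole, with the lid shut (value of joint lid below 0.035 rad and value of joint plunger above 0.0095 m and value of joint sleeve below 0.012 m and contact force between the fingers and knob above 1 N).
3. the sleeve is at the next hole with the pin fully down in it (value of joint sleeve between 0.0365 and 0.0435 m and value of joint plunger below 0.0025 m and value of joint lid below 0.035 rad), for 0.2 s.
At the end, for the whole second after the job is handed in: The lid is shut (within 0.035 rad), the sleeve stands at the next hole (0.040 m, within 3.5 mm) with the pin fully down (plunger under 2.5 mm), at rest, and the fingers still hold the knob with more than 2 N (all of step 3 and velocity of joint sleeve between -0.01 and 0.01 m/s and contact force between the fingers and knob above 2 N); the arm keeps its last pose, push and grip.
It fails at once if the lid is slammed (swings down faster than 2.5 rad/s) (velocity of joint lid below -2.5 rad/s).
It fails at once if a bystander is moved more than 30 mm (distance of any of fitting_a, fitting_b, scriber, wood_block, wash_bottle, mug, paper_roll, drill from where it was at the start of the episode above 0.03 m).
It also fails if it takes over 50 s, if anything falls off the work surface, if the arm or the gripper's body presses on something with over 40 N, if the wrist force passes 120 N, or if a joint passes its speed limit or range.

### The arm

A 7-joint arm with a two-finger parallel gripper is mounted at the origin on the work surface. World frame = base frame: x ahead of the robot, y to its left, z up, the work surface at z = 0. Lengths are in mm, angles in rad, forces in N, time in s.
With the tool pointing down it reaches from about 425 to 875 mm from the base axis. Payload 8.4 kg.
Tool frame: the origin (TCP) lies at the very end of the fingers, on their centre line; the grasp point (between the pads) lies tcp_to_grasp behind it (tcp_to_grasp is the distance from the TCP to the grasp point, in mm); z points along the fingers, y is the direction in which the jaws open and shut (so a half turn about z gives the same grasp; the last joint's range is limited). The gripper opens to 85 mm and grips with 20 to 120 N. Pads are 22 mm wide; open, the fingers measure 114 mm over their backs; the gripper's body (76 mm by 85 mm) begins 54 mm behind the grasp point. The pads swing forward as they close: fully open they stand 13 mm farther back than shut.
Start: joints at [-1.347, 0.333, 0.04, 1.465, -0.013, 1.343, -0.059], TCP at [206.196, 616.399, 231.308] pointing down, gripper open.
Joint ranges: [-2.58, 2.58], [-0.38, 2.09], [-1.3, 1.39], [0.25, 2.4], [-1.5, 4.64], [0.08, 2.09], [-2.65, 2.65]. Speed limits (rad/s): [2.22, 2.22, 2.79, 2.79, 3.14, 3.14, 3.14].

### API

Orientations are given as a unit quaternion [x, y, z, w].
In Python, from cell import * gives the robot as it stands. The module is installed in compiled form; this text tells all that it offers.
- The arm moves only by the shell command python3 -m pendant 'ROWS' [OPENING] [FORCE]. ROWS is JSON, a list of rows, each an object of numbers: "dx", "dy", "dz": the shift along the tool's x, y, z in mm; "turn": the turn about the tool's z in rad. A call has 1 to 12 rows; each row is the pose to reach, as a shift and turn from the pose measured when the call began, along the tool's axes at that moment; what a row does not reach only later rows make up. A row lasts 1/8 s, in which the tool goes at most 62.5 mm and 10.7 degrees, less where a joint would pass 70% of its speed; a pose out of reach is approached as far as the arm can. A call with a gripper value outside its range is refused whole. OPENING is the closure in counts, from 0 (fully open) to 255 (shut), set as the call begins (- or left out, the last holds). The fingers move at their own pace and stop on an object; FORCE is the grip in N (left out, the last holds). Time passes only in rows, so rows that repeat a pose let the fingers close. It gives the time, the measured TCP pose, the force and the opening at its end, in the units of the state.
- get_obs(): the state, without advancing time (a new reading comes with each control period).
- read_camera(name): name is "scene" or "side" or "wrist"; returns (picture, depth): 480x640x3 uint8, red, green, blue; 480x640 float32, mm along the optical axis (not along the pixel's ray), 0 where there is no reading.
- calibration(name): a dict with "fx", "fy", "cx", "cy" (pixels), "view" (4x4, takes a point from world to camera coordinates). Camera axes: x right, y up, looking along -z (the intrinsics and any distortion apply to the point x, -y, -z); pixel columns grow to the right and rows downward; lengths in mm; the calibration is good to about 2 mm. The wrist camera is an equidistant fisheye: a pixel r from the principal point sees the ray r / f radians off the axis. A picture is of the moment at which its call begins: read the wrist's pose just before it. calibration takes no time and is no camera call; for the wrist camera it gives the pose at the moment of the call.
- job_done(): hands the job in, once; it reports no verdict.
Trained networks look in the newest picture that a camera, given by its name, has taken for a name from the list of things; names that differ only in an ending like _2 or _b are one class to them, and where a whole thing is asked for, a point or a joint stands for the part that bears it (a point fixed in the world has none). Each returns a list of dicts, best first, with "conf" (0 to 1); they miss things now and then, are a little off and sometimes report something else, mostly with a low value. They report only what shows in the picture. A call takes as long as a camera call.
- spot_in(query, camera): "xy" ([column, row] as shares, 0 to 1, of the picture: columns of its width, rows of its height, amid what is visible of it).
The state is a dict: "t": time; "q": joint angles; "qd": joint speeds; "joint_torque": joint torques, N m; "position": TCP position; "tool_rot": TCP orientation; "force": force on the tool from outside, world axes, zero at the start; "ft_torque": the same for the moment, N m; "width": opening from 0.0 (shut) to 1.0 (fully open).
Only numpy, scipy, OpenCV 4.12 (cv2) and the standard library are available. Lean on these libraries where they do the work, as an engineer would, in place of code of your own. Each camera call takes 0.05 s, during which the arm holds its last target. There are 200 camera calls.

## Working session

There is one attempt and no reset: what is moved stays moved. The work goes in short steps, Python scripts to look and compute and a shell command to move; the robot and the scene stay as the last step left them, time stands still between calls to the robot, and variables do not carry over. Pictures are saved under pics/ and viewed, about 8 in all and at most 12, crops included, and the job is handed in when it is done.

```bash
mkdir -p pics; cat > h.py <<'E'
from cell import *
import numpy as np, cv2
def save(cam,fn):
    c=calibration(cam); im,d=read_camera(cam); cv2.imwrite('pics/'+fn,im[:,:,::-1]); np.savez('/tmp/'+cam,d=d,im=im,**{k:np.array(v) for k,v in c.items()}); return c,im,d
def pt(c,d,u,v,z=None):
    """pixel->world using depth (pinhole)"""
    z=d[int(v),int(u)] if z is None else z
    p=np.array([(u-c['cx'])/c['fx']*z,-(v-c['cy'])/c['fy']*z,-z,1])
    return (np.linalg.inv(np.array(c['view']))@p)[:3]
E
python3 - <<'E'
from h import *
o=get_obs(); print(o)
ims=[]
for cam in ('scene','side'):
    c,im,d=save(cam,cam+'0.png'); print(cam,{k:np.round(v,3).tolist() for k,v in c.items()})
    for q in ('knob','lid_edge','lid_hinge','next_hole','sleeve','fixture','wood_block','paper_roll','wash_bottle','mug','drill','scriber'):
        r=spot_in(q,cam)
        for s in r[:1]:
            u,v=s['xy'][0]*640,s['xy'][1]*480
            print(q,round(s['conf'],2),round(u),round(v),np.round(pt(c,d,min(u,639),min(v,479))))
E
```

```text
{'t': 0.0, 'q': array([-1.34720735,  0.33390965,  0.03987448,  1.46630347, -0.01337759,
        1.34326845, -0.05849727]), 'qd': array([-0.00148788,  0.00044997, -0.00060376,  0.00050746,  0.00012794,
       -0.00051151,  0.00104984]), 'joint_torque': array([-4.65101712e-04, -6.58526945e+01,  1.36506468e+00, -4.05572140e+01,
        1.66634435e-02,  1.22252686e-02,  6.13034786e-05]), 'position': array([206.07802834, 615.98235173, 230.40632081]), 'tool_rot': array([ 1.60699850e-01,  9.87002989e-01, -8.09061609e-04, -6.47149095e-05]), 'force': array([-0.06170029,  0.48176979,  0.05528581]), 'ft_torque': array([0.02887114, 0.01574943, 0.07037031]), 'width': 0.9993663464668313}
scene {'fx': 469.632, 'fy': 469.632, 'cx': 328.431, 'cy': 235.981, 'view': [[-0.848, 0.53, -0.008, 465.129], [-0.356, -0.559, 0.748, 122.27], [0.392, 0.638, 0.663, -1348.378], [0.0, 0.0, 0.0, 1.0]]}
knob 0.68 384 241 [465.  96. 116.]
lid_edge 0.64 324 266 [622. 100. 125.]
lid_hinge 0.6 342 288 [633. 184. 143.]
next_hole 0.7 343 290 [632. 187. 142.]
sleeve 0.81 380 258 [476. 101.  73.]
fixture 0.85 343 290 [632. 19
[... 210 characters left out ...]
criber 0.62 382 352 [596. 277.  24.]
side {'fx': 455.628, 'fy': 455.628, 'cx': 320.149, 'cy': 241.862, 'view': [[-0.999, -0.04, -0.014, 564.425], [0.012, -0.571, 0.821, -82.451], [-0.041, 0.82, 0.571, -1162.745], [0.0, 0.0, 0.0, 1.0]]}
knob 0.44 362 264 [464. 115. 112.]
lid_edge 0.61 292 253 [629.  55.  96.]
lid_hinge 0.75 323 293 [554.  97.   8.]
next_hole 0.82 320 294 [561.  99.   9.]
sleeve 0.73 361 272 [466. 108.  85.]
fixture 0.74 324 294 [551.  99.   9.]
wood_block 0.97 342 248 [510. -53.  35.]
paper_roll 0.55 293 388 [579. 525. 208.]
wash_bottle 0.6 410 415 [405. 503. 121.]
mug 0.74 373 173 [ 405. -452.   59.]
drill 0.7 326 154 [ 565. -483.  111.]
scriber 0.52 251 328 [709. 223.  14.]
```

View pics/scene0.png

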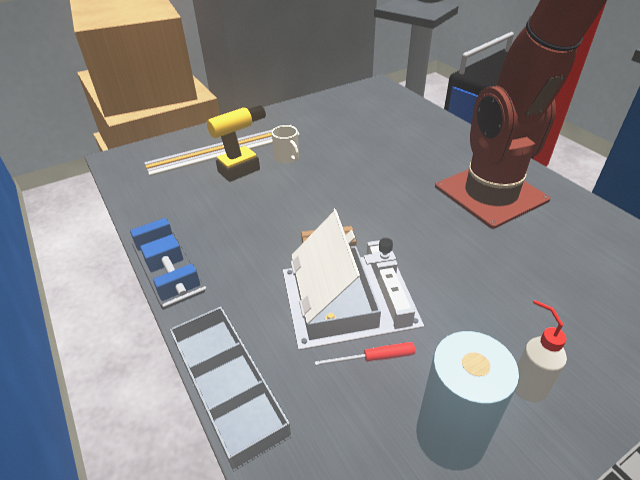

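View pics/side0.png

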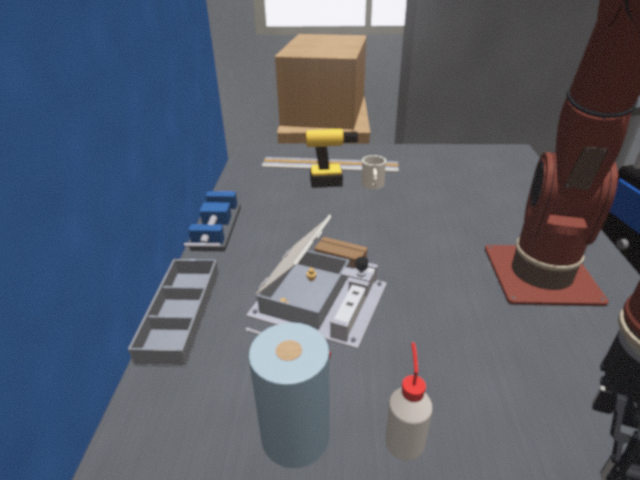

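Scene: the fixture centre is around (345,290), the knob at (385,243), the lid is open at about (325,265), the screwdriver sits at (365,355), and the paper roll at (465,400). Next I'll fit the fixture pose and lid angle to the depth cloud.

```bash
cat > fit.py <<'E'
from h import *
from scipy.optimize import least_squares
def cloud(cam):
    f=np.load(f'/tmp/{cam}.npz'); d=f['d']; v,u=np.nonzero(d>0); z=d[v,u]
    p=np.c_[(u-f['cx'])/f['fx']*z,-(v-f['cy'])/f['fy']*z,-z,np.ones(len(z))]@np.linalg.inv(f['view']).T
    p=p[:,:3]; return p[(np.hypot(p[:,0]-560,p[:,1]-110)<230)&(p[:,2]>18)&(p[:,2]<230)]
def box(p,c,h):
    q=abs(p-np.array(c))-np.array(h); return np.linalg.norm(np.maximum(q,0),axis=1)+np.minimum(q.max(1),0)
def model(P,x,y,yaw,a):
    c,s=np.cos(yaw),np.sin(yaw); r=P-np.array([x,y,0]); p=np.c_[c*r[:,0]+s*r[:,1],-s*r[:,0]+c*r[:,1],r[:,2]]
    w=1.5
    B=[((-75+w,0,30),(w,100,30)),((75-w,0,30),(w,100,30)),((0,100-w,30),(75,w,30)),((0,-100+w,30),(75,w,30)),
       ((-125,0,25),(16,106,25)),((-125,106,28),(16,6,28)),((-125,-106,28),(16,6,28)),((-125,-40,55),(23,25,12)),((-125,-40,105),(15,15,11)),((-100,-40,70),(25,13,3)),((0,0,3),(75,100,3))]
    D=[box(p,*b) for b in B]
    l=p-np.array([75,0,60]); ca,sa=np.cos(a),np.sin(a)
    L=np.c_[-ca*l[:,0]+sa*l[:,2],l[:,1],sa*l[:,0]+ca*l[:,2]]
    D+= [box(L,(77,0,2),(77,100,2)),box(L,(160,0,2),(13,12,2))]
    D=np.array(D); return abs(D[abs(D).argmin(0),range(len(P))]) if 0 else D.min(0),D
if __name__=='__main__':
    Ps={k:cloud(k) for k in('scene','side')}; Ps['both']=np.vstack(list(Ps.values()))
    for k in('both','scene','side'):
        P=Ps[k]; best=None
        for yaw in np.arange(-.8,.81,.2):
            for a in (.7,.9,1.1):
                f=lambda t:np.clip(model(P[::3],t[0]*100,t[1]*100,t[2],t[3])[0],-20,40)
                r=least_squares(f,[5.7,1.1,yaw,a],loss='soft_l1',f_scale=3.,max_nfev=40,diff_step=1e-4)
                if best is None or r.cost<best.cost: best=r
        e=abs(model(P,best.x[0]*100,best.x[1]*100,*best.x[2:])[0]); print(k,len(P),best.x.round(4),best.cost,np.percentile(e,[50,75,90]).round(1))
E
time python3 fit.py
```

```text
both 14571 [ 5.958   0.9657 -0.3437  0.8468] 65263.64389926543 [ 1.   2.  44.7]
scene 8795 [ 5.9559  0.9581 -0.3453  0.8461] 31778.315884477983 [1.  1.9 7. ]
side 5776 [ 5.957   0.9707 -0.3435  7.1326] 33779.14287021231 [ 0.9  2.3 51.7]
real	0m22.804s
user	0m23.560s
sys	0m0.076s
```

```bash
python3 -c "
from cell import *
print(tcp_to_grasp)"
python3 -m pendant '[{"dz":-55},{"dz":-100},{"dx":-50,"dy":-32,"dz":-100},{"dx":-100,"dy":-65,"dz":-100},{"dx":-150,"dy":-98,"dz":-100},{"dx":-200,"dy":-130,"dz":-100},{"dx":-250,"dy":-163,"dz":-100},{"dx":-300,"dy":-195,"dz":-100},{"dx":-350,"dy":-228,"dz":-100},{"dx":-400,"dy":-260,"dz":-100},{"dx":-450,"dy":-293,"dz":-90},{"dx":-500,"dy":-326,"dz":-80}]' 255 40
```

```text
18.700000000000003invalid input at $[0]: expected keys dx, dy, dz, turn
```

```bash
python3 -m pendant '[{"dx":0,"dy":0,"dz":-55,"turn":0},{"dx":0,"dy":0,"dz":-100,"turn":0},{"dx":-50,"dy":-32,"dz":-100,"turn":0},{"dx":-100,"dy":-65,"dz":-100,"turn":0},{"dx":-150,"dy":-98,"dz":-100,"turn":0},{"dx":-200,"dy":-130,"dz":-100,"turn":0},{"dx":-250,"dy":-163,"dz":-100,"turn":0},{"dx":-300,"dy":-195,"dz":-100,"turn":0},{"dx":-350,"dy":-228,"dz":-100,"turn":0},{"dx":-400,"dy":-260,"dz":-100,"turn":0},{"dx":-450,"dy":-293,"dz":-90,"turn":0},{"dx":-500,"dy":-326,"dz":-80,"turn":0}]' 255 40
```

```text
t: 2.8
position: [577.9, 147.1, 311.5]
tool_rot: [0.16, 0.987, 0.0, 0.0]
force: [1.1, 1.1, -0.8]
width: -0.0
```

```bash
cat > tool.py <<'E'
from h import *
import sys
from scipy.spatial.transform import Rotation as R
F=np.array([595.8,96.5,0]); YAW=-.344
def go(*pts):
    o=get_obs(); T=R.from_quat(o['tool_rot']).as_matrix(); f=R.from_euler('z',YAW).as_matrix()
    print('t',round(o['t'],2),'pos',o['position'].round(1),'local',(f.T@(o['position']-F)).round(1),'force',o['force'].round(1),'w',round(o['width'],3))
    a=T.T@f; print('yaw err',round(float(np.arctan2(a[1,1],a[0,1])-np.pi/2),4),'tilt',T[2].round(4))
    for p in pts: print(p,'->',(T.T@(f@np.array(p)+F-o['position'])).round(1))
E
python3 -c "
from tool import *
L=lambda a,r=140:(75-r*np.cos(a)+4*np.sin(a),30,60+r*np.sin(a)+4*np.cos(a))
go((-18,30,195),*[tuple(np.round(L(a,),1)) for a in (.847,.7,.55,.4,.25,.1,0)])"
```

```text
t 2.8 pos [577.9 147.1 311.5] local [-33.9  41.6 311.5] force [ 1.1  1.1 -0.8] w -0.0
yaw err 0.0217 tilt [-6.e-04  8.e-04 -1.e+00]
(-18, 30, 195) -> [-15.6 -12.1 116.5]
(np.float64(-14.7), np.float64(30.0), np.float64(167.6)) -> [-18.8 -12.2 143.9]
(np.float64(-29.5), np.float64(30.0), np.float64(153.2)) -> [ -4.  -11.9 158.3]
(np.float64(-42.3), np.float64(30.0), np.float64(136.6)) -> [  8.8 -11.6 174.9]
(np.float64(-52.4), np.float64(30.0), np.float64(118.2)) -> [ 18.9 -11.4 193.3]
(np.float64(-59.7), np.float64(30.0), np.float64(98.5)) -> [ 26.2 -11.2 213. ]
(np.float64(-63.9), np.float64(30.0), np.float64(78.0)) -> [ 30.4 -11.2 233.4]
(np.float64(-65.0), np.float64(30.0), np.float64(64.0)) -> [ 31.5 -11.2 247.4]
```

```bash
python3 -m pendant '[{"dx":-20,"dy":-12,"dz":40,"turn":0},{"dx":-28,"dy":-12,"dz":90,"turn":0},{"dx":-28,"dy":-12,"dz":125,"turn":0},{"dx":-28,"dy":-12,"dz":138,"turn":0},{"dx":-24,"dy":-12,"dz":146,"turn":0},{"dx":-18,"dy":-12,"dz":154,"turn":0},{"dx":-12,"dy":-12,"dz":161,"turn":0},{"dx":-6,"dy":-12,"dz":168,"turn":0},{"dx":0,"dy":-12,"dz":176,"turn":0},{"dx":5,"dy":-12,"dz":185,"turn":0},{"dx":9,"dy":-12,"dz":194,"turn":0},{"dx":12,"dy":-12,"dz":202,"turn":0}]' 255 40; python3 -c "
from tool import *
go((-65+8,30,66),(-57,30,62)); save('scene','s1.png'); im=cv2.imread('pics/s1.png')[180:380,240:480]; cv2.imwrite('pics/s1c.png',cv2.resize(im,None,fx=3,fy=3))"
```

```text
t: 4.3
position: [562.4, 139.7, 108.6]
tool_rot: [0.16, 0.987, 0.0, 0.0]
force: [-0.3, 0.9, 2.5]
width: 0.004
t 4.3 pos [562.4 139.7 108.6] local [-46.   29.4 108.6] force [-0.3  0.9  2.5] w 0.004
yaw err 0.0218 tilt [-0.e+00  4.e-04 -1.e+00]
(-57, 30, 66) -> [11.   0.8 42.6]
(-57, 30, 62) -> [11.   0.8 46.6]
```

View pics/s1c.png

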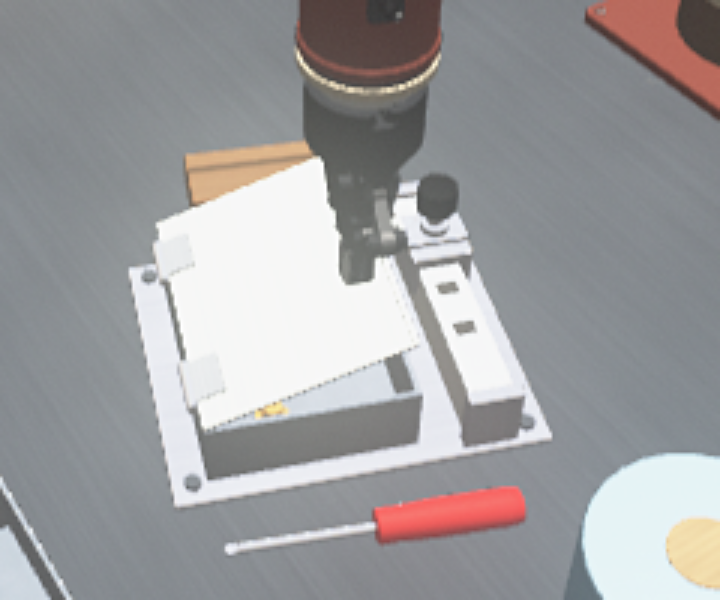

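The fingertips are on the lid at crop (355,275) and it is closing. The knob at (437,195) is clear.

```bash
python3 -m pendant '[{"dx":3,"dy":0,"dz":8,"turn":0},{"dx":6,"dy":0,"dz":16,"turn":0},{"dx":8,"dy":0,"dz":24,"turn":0},{"dx":9,"dy":0,"dz":31,"turn":0},{"dx":10,"dy":0,"dz":37,"turn":0},{"dx":11,"dy":0,"dz":41,"turn":0},{"dx":11,"dy":0,"dz":43,"turn":0},{"dx":11,"dy":0,"dz":44,"turn":0},{"dx":11,"dy":0,"dz":45,"turn":0},{"dx":11,"dy":0,"dz":45,"turn":0}]'
```

```text
t: 5.6
position: [551.0, 143.2, 64.0]
tool_rot: [0.16, 0.987, 0.0, -0.001]
force: [-6.6, -2.0, 15.1]
width: -0.003
```

```bash
python3 -m pendant '[{"dx":0,"dy":0,"dz":0,"turn":0},{"dx":0,"dy":0,"dz":0,"turn":0},{"dx":0,"dy":0,"dz":-40,"turn":0},{"dx":0,"dy":0,"dz":-90,"turn":0},{"dx":0,"dy":0,"dz":-140,"turn":0},{"dx":0,"dy":50,"dz":-170,"turn":0},{"dx":0,"dy":100,"dz":-170,"turn":0},{"dx":0,"dy":100,"dz":-170,"turn":0}]' ; python3 - <<'E'
from tool import *
from fit import *
go()
c,im,d=save('scene','s2.png')
P=cloud('scene'); r=least_squares(lambda t:np.clip(model(P[::2],t[0]*100,t[1]*100,t[2],t[3])[0],-20,40),[5.958,.9657,-.344,.02],loss='soft_l1',f_scale=3.,diff_step=1e-4); print(r.x.round(4))
s=spot_in('knob','scene'); print(s[:2]); 
if s: u,v=s[0]['xy'][0]*640,s[0]['xy'][1]*480; print(pt(c,d,u,v).round(1))
f=R.from_euler('z',YAW).as_matrix(); q=(P-F)@f
k=q[(q[:,2]>98)&(q[:,2]<125)&(abs(q[:,0]+125)<40)&(abs(q[:,1]+40)<40)]
print('knob pts',len(k),k.min(0).round(1),k.max(0).round(1))
t=k[k[:,2]>113]; print('top',len(t),t.min(0).round(1),t.max(0).round(1),t.mean(0).round(1))
l=q[(abs(q[:,0])<60)&(abs(q[:,1])<85)&(q[:,2]<90)]; A=np.c_[l[:,0],l[:,1],np.ones(len(l))]; print('lid plane',np.linalg.lstsq(A,l[:,2],rcond=None)[0].round(4))
cv2.imwrite('pics/s2c.png',cv2.resize(im[180:380,240:480,::-1],None,fx=3,fy=3))
E
```

```text
t: 6.6
position: [582.4, 243.1, 233.0]
tool_rot: [0.157, 0.988, 0.0, -0.001]
force: [0.7, -0.9, -0.1]
width: -0.003
t 6.6 pos [582.4 243.1 233. ] local [-62.  133.5 233. ] force [ 0.7 -0.9 -0.1] w -0.003
yaw err 0.028 tilt [ 3.e-03  4.e-04 -1.e+00]
[ 5.9637  0.96   -0.3383  0.0397]
[]
knob pts 6 [-112.5  -42.5   98.7] [-111.7  -36.2  112.7]Traceback (most recent call last):
  File "<stdin>", line 11, in <module>
    return umr_minimum(a, axis, None, out, keepdims, initial, where)
ValueError: zero-size array to reduction operation minimum which has no identity
```

```bash
cat > chk.py <<'E'
from tool import *
from fit import *
go()
f=R.from_euler('z',YAW).as_matrix()
for cam in ('scene','side'):
    save(cam,f'{cam}_{get_obs()["t"]:.1f}.png'); q=(cloud(cam)-F)@f
    l=q[(abs(q[:,0])<60)&(abs(q[:,1])<85)&(q[:,2]<90)]; A=np.c_[l[:,0],l[:,1],np.ones(len(l))]; print(cam,'lid plane',len(l),np.linalg.lstsq(A,l[:,2],rcond=None)[0].round(4))
    k=q[(q[:,2]>98)&(q[:,2]<140)&(abs(q[:,0]+125)<40)&(abs(q[:,1]+20)<60)]
    if len(k): print('knob pts',len(k),k.min(0).round(1),k.max(0).round(1))
    s=q[(abs(q[:,0]+125)<20)&(abs(q[:,1])<95)&(q[:,2]>60)&(q[:,2]<77)]
    if len(s): print('sleeve',len(s),s.min(0).round(1),s.max(0).round(1))
    s=q[(abs(q[:,0]+97)<5)&(abs(q[:,1])<95)&(q[:,2]>67)&(q[:,2]<77)]
    if len(s): print('tongue',len(s),s.min(0).round(1),s.max(0).round(1))
E
python3 chk.py; python3 - <<'E'
from tool import *
c,im,d=save('wrist','w2.png'); print({k:np.round(v,3).tolist() for k,v in c.items()})
E
```

```text
t 6.7 pos [582.8 238.  233.1] local [-60.  128.8 233.1] force [-0.3 -1.2 -1.4] w 0.003
yaw err 0.0225 tilt [ 0.0024 -0.0015 -1.    ]
scene lid plane 3251 [ 4.20000e-03 -1.90000e-03  6.57988e+01]
sleeve 131 [-144.9  -65.4   60.4] [-105.1  -13.4   76.7]
tongue 45 [-101.9  -51.7   67.6] [-92.    4.7  77. ]
side lid plane 2304 [3.40000e-03 5.00000e-04 6.44384e+01]
knob pts 157 [-140.6  -55.8   98.2] [-110.7  -23.   118.3]
sleeve 218 [-144.8  -63.2   60.1] [-105.1  -12.2   76.8]
tongue 35 [-101.6  -51.6   67.4] [-92.1  -5.8  75.4]
{'fx': 371.648, 'fy': 371.648, 'cx': 323.55, 'cy': 237.891, 'view': [[0.318, 0.948, -0.001, -409.403], [-0.916, 0.306, -0.26, 495.47], [-0.246, 0.084, 0.965, -255.741], [0.0, 0.0, 0.0, 1.0]]}
```

```bash
ls pics
```

```text
s1.png
s1c.png
s2.png
scene0.png
scene_6.7.png
side0.png
side_6.8.png
w2.png
```

View pics/w2.png

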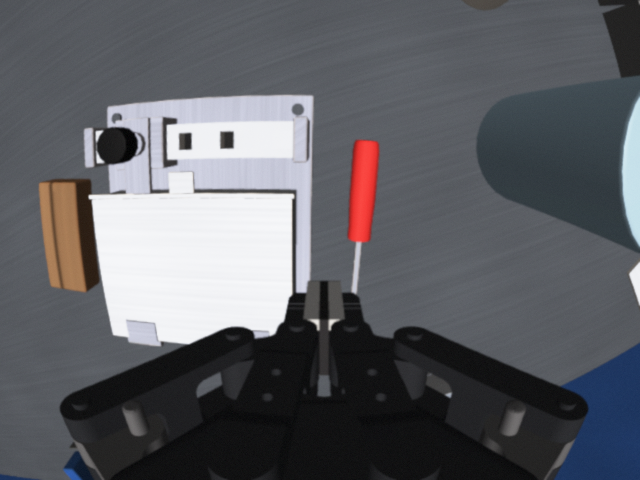

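The lid reads flat from both cameras (slope about 0.004 rad), and the wrist view shows it shut with the knob at (117,145) and the rail holes at (185,141) and (227,140). Knob centre is about local (-125.5,-39.5).

```bash
python3 -c "
from tool import *
go((-125.5,-39.5,200),(-125.5,-39.5,87))"
```

```text
t 6.85 pos [583.1 236.5 233.9] local [-59.2 127.5 233.9] force [0.6 0.3 0. ] w 0.0
yaw err 0.0199 tilt [ 1.9e-03 -5.0e-04 -1.0e+00]
(-125.5, -39.5, 200) -> [  69.6 -165.6   34.1]
(-125.5, -39.5, 87) -> [  69.3 -165.5  147.1]
```

```bash
python3 -m pendant '[{"dx":20,"dy":-45,"dz":10,"turn":0},{"dx":40,"dy":-95,"dz":20,"turn":0},{"dx":60,"dy":-140,"dz":30,"turn":0},{"dx":70,"dy":-165,"dz":40,"turn":0},{"dx":70,"dy":-165,"dz":55,"turn":0},{"dx":70,"dy":-165,"dz":55,"turn":0},{"dx":70,"dy":-165,"dz":55,"turn":0}]' 0 40; python3 - <<'E'
from tool import *
go((-125.5,-39.5,87))
c,im,d=save('wrist','w3.png')
s=spot_in('knob','wrist'); print(s[:2])
for z in (94,116):
  for a in (0,):
    f=R.from_euler('z',YAW).as_matrix(); 
    p=np.array(c['view'])@np.r_[f@np.array([-125.5,-39.5,z])+F,1]; x=np.array([p[0],-p[1],-p[2]]); th=np.arctan2(np.hypot(x[0],x[1]),x[2]); r=c['fx']*th; n=np.hypot(x[0],x[1]); print(z,(c['cx']+r*x[0]/n).round(),(c['cy']+r*x[1]/n).round())
E
```

```text
t: 7.72
position: [464.6, 102.8, 179.3]
tool_rot: [0.161, 0.987, -0.0, -0.001]
force: [-0.2, -0.6, 0.1]
width: 1.003
t 7.72 pos [464.6 102.8 179.3] local [-125.7  -38.3  179.3] force [-0.2 -0.6  0.1] w 1.003
yaw err 0.0203 tilt [ 1.5e-03 -6.0e-04 -1.0e+00]
(-125.5, -39.5, 87) -> [-0.3 -1.1 92.3]
[]
94 321.0 245.0
116 321.0 256.0
```

View pics/w3.png

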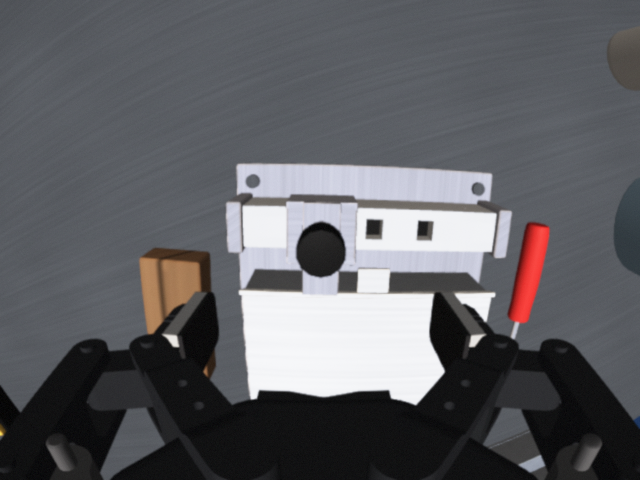

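The knob blob is at (321,249) and my model projects it to (321,245–256), so they agree. Descending and gripping.

```bash
python3 -m pendant '[{"dx":0,"dy":-1,"dz":25,"turn":0},{"dx":0,"dy":-1,"dz":50,"turn":0},{"dx":0,"dy":-1,"dz":75,"turn":0},{"dx":0,"dy":-1,"dz":90,"turn":0},{"dx":0,"dy":-1,"dz":92,"turn":0},{"dx":0,"dy":-1,"dz":92,"turn":0}]'; python3 -m pendant '[{"dx":0,"dy":0,"dz":0,"turn":0},{"dx":0,"dy":0,"dz":0,"turn":0},{"dx":0,"dy":0,"dz":0,"turn":0},{"dx":0,"dy":0,"dz":0,"turn":0},{"dx":0,"dy":0,"dz":0,"turn":0},{"dx":0,"dy":0,"dz":0,"turn":0}]' 255 60; python3 -c "
from tool import *
go()"
```

```text
t: 8.57
position: [464.7, 102.0, 88.0]
tool_rot: [0.161, 0.987, -0.0, -0.0]
force: [-0.6, -0.9, 0.5]
width: 1.004
t: 9.32
position: [464.9, 102.1, 88.5]
tool_rot: [0.161, 0.987, 0.0, -0.0]
force: [-1.7, -0.7, 5.0]
width: 0.332
t 9.32 pos [464.9 102.1  88.5] local [-125.1  -38.8   88.5] force [-1.7 -0.7  5. ] w 0.332
yaw err 0.0204 tilt [ 4.e-04  4.e-04 -1.e+00]
```

The knob is gripped (0.332, about 28–30 mm). Pulling the pin up.

```bash
python3 -m pendant '[{"dx":0,"dy":0,"dz":-5,"turn":0},{"dx":0,"dy":0,"dz":-10,"turn":0},{"dx":0,"dy":0,"dz":-14,"turn":0},{"dx":0,"dy":0,"dz":-14,"turn":0},{"dx":0,"dy":0,"dz":-14,"turn":0}]'; python3 chk.py; python3 -c "
from tool import *
go((-125.5,1,0))"
```

```text
t: 9.95
position: [464.7, 102.0, 102.2]
tool_rot: [0.161, 0.987, 0.0, -0.0]
force: [1.8, 0.8, -9.6]
width: 0.334
t 9.95 pos [464.7 102.  102.2] local [-125.3  -39.   102.2] force [ 1.8  0.8 -9.6] w 0.334
yaw err 0.0204 tilt [ 8.e-04  0.e+00 -1.e+00]
scene lid plane 3265 [ 3.10000e-03 -1.70000e-03  6.58128e+01]
knob pts 183 [-136.6  -61.   104.5] [-110.6   -8.9  139.7]
sleeve 233 [-145.   -64.3   60.2] [-105.   -11.3   76.8]
tongue 47 [-101.8  -51.9   67.1] [-92.1   3.7  77. ]
side lid plane 2349 [3.0000e-03 5.0000e-04 6.4501e+01]
knob pts 169 [-140.3  -62.1  101.9] [-113.5   -8.   139.3]
sleeve 218 [-145.   -65.    60.5] [-105.1  -11.4   76.1]
tongue 34 [-101.8  -52.7   69.1] [-93.1 -24.5  75.6]
t 10.05 pos [464.7 102.  102.2] local [-125.3  -39.   102.2] force [ 2.1  0.8 -8.7] w 0.335
yaw err 0.0204 tilt [ 8.e-04 -0.e+00 -1.e+00]
(-125.5, 1, 0) -> [ -0.7  40.  102.2]
```

A downward pull of about 9 N matches the spring with the pin about 14 mm up, so it's clear of the rail. Sliding 40 mm along fixture +y.

```bash
python3 -m pendant '[{"dx":0,"dy":6,"dz":0,"turn":0},{"dx":0,"dy":13,"dz":0,"turn":0},{"dx":-0.5,"dy":20,"dz":0,"turn":0},{"dx":-0.5,"dy":27,"dz":0,"turn":0},{"dx":-0.8,"dy":34,"dz":0,"turn":0},{"dx":-0.8,"dy":38,"dz":0,"turn":0},{"dx":-0.8,"dy":40,"dz":0,"turn":0},{"dx":-0.8,"dy":40,"dz":0,"turn":0},{"dx":-0.8,"dy":40,"dz":0,"turn":0}]'; python3 chk.py
```

```text
t: 11.18
position: [478.4, 140.0, 102.4]
tool_rot: [0.161, 0.987, 0.0, -0.0]
force: [2.7, 0.1, -9.0]
width: 0.329
t 11.18 pos [478.4 140.  102.4] local [-125.2    1.4  102.4] force [ 2.7  0.1 -9. ] w 0.329
yaw err 0.0205 tilt [ 5.e-04  8.e-04 -1.e+00]
scene lid plane 3253 [ 4.40000e-03 -1.50000e-03  6.57973e+01]
knob pts 199 [-137.1  -19.9  103.1] [-110.4   31.6  139.7]
sleeve 261 [-145.   -24.5   60. ] [-105.    29.9   76.8]
tongue 49 [-101.9  -10.6   67.6] [-92.   15.3  76.9]
side lid plane 2342 [2.30000e-03 6.00000e-04 6.44608e+01]
knob pts 176 [-139.8  -20.6  102.5] [-113.7   33.3  139.9]
sleeve 234 [-145.   -23.9   60.1] [-105.3   29.7   76.9]
tongue 40 [-101.7  -10.4   69.8] [-92.   17.5  75.9]
```

```bash
python3 -m pendant '[{"dx":0,"dy":-0.3,"dz":4,"turn":0},{"dx":0,"dy":-0.3,"dz":8,"turn":0},{"dx":0,"dy":-0.3,"dz":12,"turn":0},{"dx":0,"dy":-0.3,"dz":14,"turn":0},{"dx":0,"dy":-0.3,"dz":14.5,"turn":0},{"dx":0,"dy":-0.3,"dz":14.5,"turn":0}]'; python3 chk.py
```

```text
t: 12.02
position: [478.6, 139.9, 88.5]
tool_rot: [0.161, 0.987, 0.001, 0.0]
force: [-1.3, -0.8, 3.7]
width: 0.332
t 12.03 pos [478.6 139.9  88.5] local [-125.     1.3   88.5] force [-1.3 -0.8  3.7] w 0.332
yaw err 0.0205 tilt [ 2.0e-04  1.4e-03 -1.0e+00]
scene lid plane 3241 [ 3.40000e-03 -4.00000e-04  6.58152e+01]
knob pts 212 [-136.2  -39.2   98. ] [-111.    30.6  139.9]
sleeve 246 [-144.8  -24.1   60.3] [-105.    28.3   76.8]
tongue 44 [-102.   -12.2   70. ] [-92.1  14.6  76.8]
side lid plane 2343 [ 2.10000e-03 -2.00000e-04  6.44505e+01]
knob pts 184 [-140.1  -37.5   98.1] [-112.9   32.2  139.9]
sleeve 225 [-144.9  -22.7   60. ] [-105.2   29.    76. ]
tongue 39 [-101.9  -12.1   69.1] [-92.5  15.9  76.4]
```

The pin is down: z is 88.5 mm, as at the first grip, and the force is now upward. I'll press 1 mm more to confirm it bottoms, then look.

```bash
python3 -m pendant '[{"dx":0,"dy":0,"dz":1,"turn":0},{"dx":0,"dy":0,"dz":1,"turn":0},{"dx":0,"dy":0,"dz":1,"turn":0},{"dx":0,"dy":0,"dz":1,"turn":0}]'; python3 - <<'E'
from h import *
_,im,_=save('side','e.png'); _,iw,_=save('wrist','ew.png')
a=cv2.resize(im[190:370,230:430],(640,576)); cv2.imwrite('pics/e_c.png',a[:,:,::-1])
E
```

```text
t: 12.62
position: [478.8, 140.0, 88.4]
tool_rot: [0.161, 0.987, 0.001, 0.0]
force: [-3.6, -1.7, 10.8]
width: 0.333
```

View pics/e_c.png

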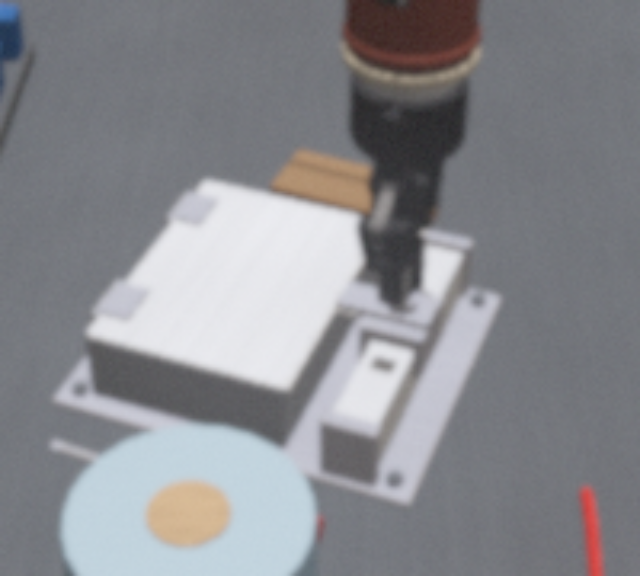

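View pics/ew.png

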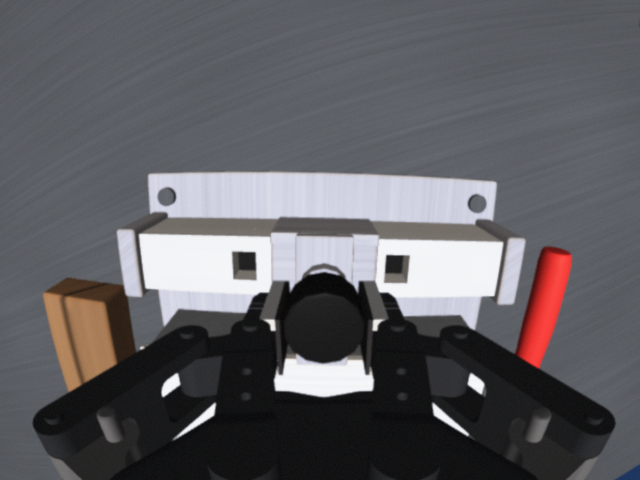

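The wrist view shows the sleeve centred at about (324,265), between the first hole (245,265) and the last (397,267), with the knob between the pads. The side view shows the lid flat with the tongue over its tab. Pressing further moved the pin only 0.1 mm while the force rose to 10.8 N, so it is bottomed.

```bash
python3 -c "
from tool import *
go(); print(job_done()); go()"
```

```text
t 12.72 pos [478.8 140.   88.4] local [-124.9    1.5   88.4] force [-3.1 -2.  10.8] w 0.333
yaw err 0.0204 tilt [ 0.      0.0022 -1.    ]
the job is handed in; nothing more can be done
None
the job is handed in; nothing more can be done
```

The lid is shut and locked, and I handed the job in at about 12.7 s with the gripper still on the knob. No verdict was reported.

I pushed the lid down with closed fingers, lowering them slowly along the lid's arc. I then gripped the knob at 60 N, pulled the pin up about 14 mm, slid the sleeve 40 mm along the rail and let the pin down into the next hole.

- **Lid:** both cameras showed the lid slope at no more than 0.005 rad in every check after shutting.
- **Pin:** the fingers ended at z = 88.4 mm, the same height as when I first gripped the knob. Commanding 1 mm more moved the tool only 0.1 mm and raised the force to 10.8 N, so the pin is fully down.
- **Sleeve:** the tool moved 40.3 mm along the rail. The wrist picture shows the sleeve centred between the first and last holes, within about 1 to 2 mm.
- **Grip:** the opening read 0.333, which fits the 30 mm knob. The finger force on the knob could not be read directly.
- **Bystanders:** none looked moved in the last pictures. I did not measure them, and the mug, drill and wash bottle, along with the fittings under the lid, were outside those views.

The knob detector returned nothing in two pictures (one scene, one wrist), so I placed the knob from the fixture fit and the depth data, which agreed with each other. One fit of the lid angle taken just after shutting read 0.04 rad while the arm blocked part of the view. The direct plane fits taken next gave 0.004 rad, so I relied on those.

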